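Shift the queue of grip samples to the job rack

ROBOT

A 6-joint arm with a two-finger parallel gripper is mounted at the origin on the work surface. World frame = base frame: x ahead of the robot, y to its left, z up, the work surface at z = 0. Lengths are in m, angles in degrees, forces in N, time in s.
With the tool pointing down it reaches from about 0.3 to 0.875 m from the base axis. Payload 6.4 kg.
Tool frame: the origin (TCP) lies on the centre line of the jaws, within the pads' length; the fingertips stand r.tips_ahead ahead of it and the grasp point (between the pads) lies 2 mm behind it (r.tips_ahead is the distance from the TCP to the fingertips, in m); z points along the fingers, y is the direction in which the jaws open and shut (so a half turn about z gives the same grasp; the last joint's range is limited). The gripper opens to 85 mm and grips with 20 to 120 N. Pads are 22 mm wide; open, the fingers measure 114 mm over their backs; the gripper's body (76 mm by 85 mm) begins 54 mm behind the grasp point. The pads swing forward as they close: fully open they stand 13 mm farther back than shut.
Start: joints at [-83.841, 10.359, 92.074, -0, 77.567, -11.82], TCP at [0.178, -0.547, 0.248] pointing down, gripper open.
Joint ranges: [-171.53, 171.53], [-51.25, 118.39], [17.06, 147.69], [-65.23, 245.23], [0, 150.52], [-178.68, 178.68]. Speed limits (degrees/s): [147.25, 147.25, 172.46, 180, 180, 180].

INTERFACE

Orientations are given as [roll, pitch, yaw] about the fixed x, y, z axes, in that order (R = Rz(yaw) Ry(pitch) Rx(roll)).
In Python, from cell import readout, cams, job, r gives the robot as it stands.
- The arm moves only by the shell command python3 -m creep 'ROWS' [FORCE]. ROWS is JSON, a list of rows, each a list of 5 numbers: the opening, from 0 (shut) to 1 (fully open), then the shift along the tool's x, y, z in m, then the turn about the tool's z in rad. A call has 1 to 20 rows; each row shifts and turns the commanded pose from where the row before left it, along the tool's axes as they then stand; what a row does not reach is not made up. A row lasts 1/8 s, in which the tool goes at most 62.5 mm and 10.7 degrees, less where a joint would pass 70% of its speed; a pose out of reach is approached as far as the arm can. A call with a gripper value outside its range is refused whole. The fingers move at their own pace and stop on an object; FORCE is the grip in N (left out, the last holds). Time passes only in rows, so rows that do not move let the fingers close. It gives the time, the measured TCP pose, the force and the opening at its end, in the units of the state.
- readout.get_obs(): the state, without advancing time (a new reading comes with each control period).
- cams.read_camera(name): name is "side" or "top"; returns a dict with "img" (480x640x3 uint8, red, green, blue), "fx", "fy", "cx", "cy" (pixels), "cam_to_world" (4x4, takes a point from camera to world coordinates). Camera axes: x right, y down, z forward; pixel columns grow to the right and rows downward; lengths in m; the calibration is good to about 2 mm. A picture is of the moment at which its call begins. There is no depth.
- job.close_job(): hands the job in, once; it reports no verdict.
Trained networks look in a picture, given as the dict that the camera call returned (one of the last four; its "shot" number tells which), for a name from the list of things; names that differ only in an ending like _2 or _b are one class to them, and where a whole thing is asked for, a point or a joint stands for the part that bears it (a point fixed in the world has none). Each returns a list of dicts, best first, with "score" (0 to 1); they miss things now and then, are a little off and sometimes report something else, mostly with a low value. They report only what shows in the picture. A call takes as long as a camera call.
- cams.look_for(picture, label): "xyz" ([x, y, z] in m, in world coordinates, good to about 4 mm: the middle of the surface that is visible of it).
- cams.regions_of(picture, label): "pixels" (480x640 bool, what is visible of it).
- cams.spot_point(picture, label): "xyz" ([x, y, z] in m, in world coordinates, good to about 4 mm: a listed point, or the origin of a listed thing).
The state is a dict: "time_s": time; "joint_pos": joint angles; "qvel": joint speeds; "tau": joint torques, N m; "tool_pos": TCP position; "tcp_rot": TCP orientation; "contact_force": force on the tool from outside, world axes, zero at the start; "ft_torque": the same for the moment, N m; "width": finger opening in m.
Only numpy, scipy, OpenCV 4.12 (cv2) and the standard library are available. Lean on these libraries where they do the work, as an engineer would, in place of code of your own. Each camera call takes 0.05 s, during which the arm holds its last target.

TASK

The row of four freshly made golf grip samples has dried: move them from their coloured trays into the aluminium job rack, one upright in each cell, keeping their place in the queue. The sample now at the robot's left-hand end of the tray row is first and goes into the cell next to the rack's red end block, the next one into the cell after it, and so on, so that the right-hand one ends beside the grey block. Keep every sample upright, let go of it, and leave all four standing still.

Things in the scene. Friction and masses are not known exactly. Their poses are not given: they have to be found in the camera images.
- mid_blue (a point): Centre (half-way up) of the loose grip sample with the blue top cap: a short black golf grip, standing upright, 74 mm tall in all: aluminium foot 36 mm diameter and 10 mm high, black round body 26 mm diameter from 10 to 66 mm up, blue cap of the same 26 mm diameter on top. z is up along the sample, its foot is 37 mm below this point. About 120 g. Starts standing in the blue tray.
- mid_green (a point): Centre (half-way up) of the loose grip sample with the green top cap: a short black golf grip, standing upright, 74 mm tall in all: aluminium foot 36 mm diameter and 10 mm high, black round body 26 mm diameter from 10 to 66 mm up, green cap of the same 26 mm diameter on top. z is up along the sample, its foot is 37 mm below this point. About 120 g. Starts standing in the green tray.
- mid_orange (a point): Centre (half-way up) of the loose grip sample with the orange top cap: a short black golf grip, standing upright, 74 mm tall in all: aluminium foot 36 mm diameter and 10 mm high, black round body 26 mm diameter from 10 to 66 mm up, orange cap of the same 26 mm diameter on top. z is up along the sample, its foot is 37 mm below this point. About 120 g. Starts standing in the orange tray.
- mid_white (a point): Centre (half-way up) of the loose grip sample with the white top cap: a short black golf grip, standing upright, 74 mm tall in all: aluminium foot 36 mm diameter and 10 mm high, black round body 26 mm diameter from 10 to 66 mm up, white cap of the same 26 mm diameter on top. z is up along the sample, its foot is 37 mm below this point. About 120 g. Starts standing in the white tray.
- tray_blue: Fixed shallow blue plastic tray, 58 x 58 mm, 14 mm high (inner floor 6 mm above its origin, 3 mm walls), origin at the centre of its underside. The four trays stand side by side, 60 mm apart, in one straight row on a dark base plate 6 mm thick and 340 mm long (an amber jar, 30 mm wide and 45 mm tall, stands at one end of the plate). y runs along the row to the robot's left, x across it.
- tray_green: Fixed shallow green plastic tray, 58 x 58 mm, 14 mm high (inner floor 6 mm above its origin, 3 mm walls), origin at the centre of its underside. The four trays stand side by side, 60 mm apart, in one straight row on a dark base plate 6 mm thick and 340 mm long (an amber jar, 30 mm wide and 45 mm tall, stands at one end of the plate). y runs along the row to the robot's left, x across it.
- tray_orange: Fixed shallow orange plastic tray, 58 x 58 mm, 14 mm high (inner floor 6 mm above its origin, 3 mm walls), origin at the centre of its underside. The four trays stand side by side, 60 mm apart, in one straight row on a dark base plate 6 mm thick and 340 mm long (an amber jar, 30 mm wide and 45 mm tall, stands at one end of the plate). y runs along the row to the robot's left, x across it.
- tray_white: Fixed shallow white plastic tray, 58 x 58 mm, 14 mm high (inner floor 6 mm above its origin, 3 mm walls), origin at the centre of its underside. The four trays stand side by side, 60 mm apart, in one straight row on a dark base plate 6 mm thick and 340 mm long (an amber jar, 30 mm wide and 45 mm tall, stands at one end of the plate). y runs along the row to the robot's left, x across it.
- job_rack: Fixed aluminium rack, 66 x 302 mm, origin at the centre of its underside; y runs along the rack to the robot's left, x across it. Four open square cells in a row, centred at y = -90, -30, +30 and +90 mm (x = 0), 56 mm wide inside; cell floor 6 mm above the origin, walls up to 14 mm. Beyond the last cell at either end stands a block: one red, one grey.
- red_end: Fixed red block 56 x 24 mm, 24 mm high, on one end of the job rack (at y = +136 or -136 mm of the rack, differs from start to start); it marks the rack's first end. Origin at the centre of its underside, axes parallel to the rack's. The like block on the other end is grey.

How it is judged:
By the outcome, as a careful person would: the job done as asked, in the order asked, and still so for the second after the job is handed in, with the robot touching nothing.
It also fails if it takes over 90 s, if anything falls off the work surface, if the arm or the gripper's body presses on something with over 40 N, if the wrist force passes 120 N, or if a joint passes its speed limit or range.

## Working session

There is one attempt and no reset: what is moved stays moved. The work goes in short steps, Python scripts to look and compute and a shell command to move; the robot and the scene stay as the last step left them, time stands still between calls to the robot, and variables do not carry over. Pictures are saved under pics/ and viewed, and the job is handed in when it is done.

```bash
mkdir -p pics; ls; python3 - <<'E'
from cell import readout, cams, job, r
import cv2
o=readout.get_obs()
print(o); print(r.tips_ahead)
for n in ("top","side"):
    p=cams.read_camera(n)
    cv2.imwrite(f"pics/{n}0.png",p["img"][:,:,::-1])
    print(n,p["fx"],p["fy"],p["cx"],p["cy"],p["cam_to_world"])
    for l in ["mid_blue","mid_green","mid_orange","mid_white","tray_blue","tray_green","tray_orange","tray_white","job_rack","red_end"]:
        print(l,[(x["xyz"],round(x["score"],2)) for x in cams.spot_point(p,l)][:2])
E
```

```text
pics
{'time_s': 0.0, 'joint_pos': array([-8.38425055e+01,  1.04026683e+01,  9.21321796e+01, -9.84214272e-04,
        7.75677496e+01, -1.18208092e+01]), 'qvel': array([-0.00788231,  0.0180601 ,  0.08499195,  0.15579795, -0.0622507 ,
       -0.01446557]), 'tau': array([-3.35932627e-04, -4.44872367e+01, -3.51334083e+01, -2.28587883e-04,
        9.10829811e-03,  1.68717978e-06]), 'tool_pos': array([ 0.17742471, -0.54638438,  0.24737211]), 'tcp_rot': array([-1.79899381e+02, -2.00768736e-02,  1.79784988e+01]), 'contact_force': array([0.41957359, 0.26070442, 0.66779096]), 'ft_torque': array([-0.02020429, -0.01657046,  0.04322087]), 'width': 0.08597805074683694}
0.017
top 439.6575798639423 439.6575798639423 318.1033516640224 233.75885644168162 [[-0.02377487 -0.9938403   0.10824147  0.48096848]
 [-0.99935582  0.02653807  0.02415937 -0.03747217]
 [-0.02688308 -0.10759736 -0.99383103  0.73974781]
 [ 0.          0.          0.          1.        ]]
mid_blue [([0.4761, 0.0002, 0.0465], 0.56), ([0.4617, 0.0564, 0.0068], 0.5)]
mid_green [([0.499, -0.1174, 0.0499], 0.9)]
mid_orange [([0.4647, 0.0609
[... 434 characters left out ...]
5  0.25358109  0.34751856]
 [-0.28547425 -0.48947002  0.82396817 -0.66629336]
 [ 0.01534513 -0.86196952 -0.50672782  0.47325284]
 [ 0.          0.          0.          1.        ]]
mid_blue [([0.468, -0.001, 0.0499], 0.65)]
mid_green [([0.4973, -0.1168, 0.0497], 0.63), ([0.4866, -0.0617, 0.0511], 0.32)]
mid_orange [([0.4618, 0.0634, 0.05], 0.76)]
mid_white [([0.4861, -0.0598, 0.0502], 0.76)]
tray_blue [([0.4702, 0.0001, 0.0094], 0.64)]
tray_green [([0.4933, -0.1167, 0.0035], 0.67)]
tray_orange [([0.4634, 0.0567, 0.0096], 0.75)]
tray_white [([0.4853, -0.0616, 0.002], 0.67)]
job_rack [([0.6435, 0.0273, -0.0002], 0.84)]
red_end [([0.6606, 0.161, 0.005], 0.73), ([0.4935, -0.1172, 0.0078], 0.35)]
```

View pics/top0.png

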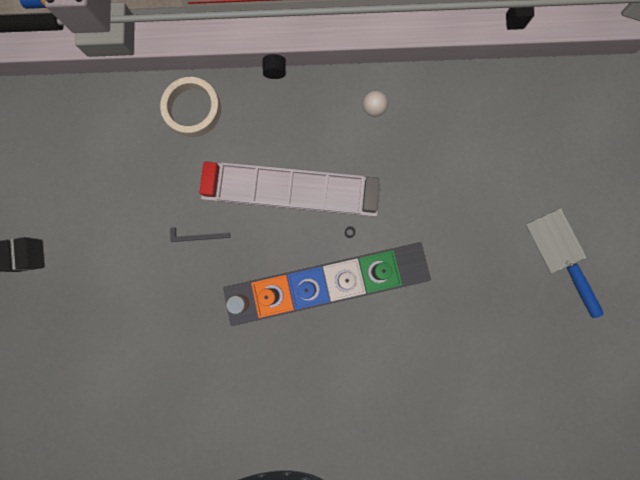

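View pics/side0.png

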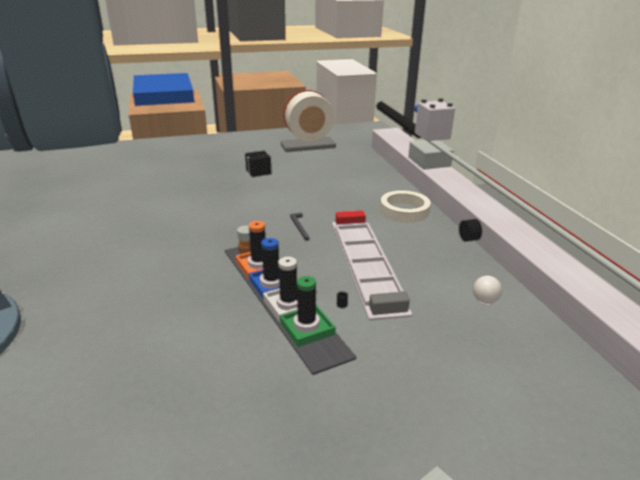

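The row from the left (+y, image left) is orange (267,297), blue (306,290), white (346,281), green (382,270). The red block (209,180) is also at the left end, so orange goes to the rack's +y cell. Next I'll measure precisely.

```bash
cat > h.py <<'E'
from cell import readout, cams, job, r
import cv2, numpy as np
def ray(p,u,v,z):
    T=np.array(p["cam_to_world"]); d=T[:3,:3]@np.array([(u-p["cx"])/p["fx"],(v-p["cy"])/p["fy"],1.]); o=T[:3,3]
    return (o+d*(z-o[2])/d[2])
def proj(p,X):
    T=np.array(p["cam_to_world"]); c=T[:3,:3].T@(np.array(X,float)-T[:3,3]); return np.array([p["fx"]*c[0]/c[2]+p["cx"],p["fy"]*c[1]/c[2]+p["cy"]])
def cyl(im,p,X,z0,z1,col,d=.013):
    for z in (z0,z1):
        pts=[proj(p,[X[0]+d*np.cos(a),X[1]+d*np.sin(a),z])*SC for a in np.linspace(0,6.3,40)]
        cv2.polylines(im,[np.int32([(q-OFF) for q in pts])],True,col,1)
SC=1;OFF=0
E
python3 - <<'E'
from h import *
for n,(x0,y0,x1,y1),s in (("top",(190,150,440,335),3),("side",(220,200,420,380),4)):
    p=cams.read_camera(n); im=p["img"][y0:y1,x0:x1,::-1]
    cv2.imwrite(f"pics/{n}1.png",cv2.resize(im,None,fx=s,fy=s,interpolation=cv2.INTER_CUBIC))
    # rack, caps
    for l in ["mid_blue","mid_green","mid_orange","mid_white","job_rack","red_end","tray_blue","tray_green","tray_orange","tray_white"]:
        R=cams.regions_of(p,l)
        for q in R[:2]:
            m=q["pixels"]; ys,xs=np.nonzero(m); 
            if n=="top" and l in("job_rack","red_end") or l[:4]=="tray":
                rc=cv2.minAreaRect(np.c_[xs,ys].astype(np.float32)); ext=[ray(p,*c,.014 if l=="job_rack" else .02)[:2].round(4).tolist() for c in cv2.boxPoints(rc)]
            else: ext=""
            print(n,l,round(q["score"],2),len(xs),xs.min(),xs.max(),ys.min(),ys.max(),ext)
E
```

```text
top mid_blue 0.6 335 298 318 279 299 
top mid_green 0.82 433 368 392 261 282 
top mid_orange 0.75 434 258 283 285 306 
top mid_orange 0.28 887 252 293 275 316 
top mid_white 0.85 376 335 356 270 291 
top job_rack 0.84 5749 202 376 163 215 [[0.6226, 0.1752], [0.6907, 0.1691], [0.6534, -0.1251], [0.5866, -0.1164]]
top job_rack 0.46 955 359 401 251 291 [[0.52, -0.084], [0.5308, -0.1463], [0.4721, -0.1554], [0.4613, -0.0937]]
top red_end 0.63 568 200 218 162 196 [[0.6298, 0.1782], [0.6886, 0.1721], [0.6844, 0.1428], [0.6257, 0.1492]]
top red_end 0.42 905 252 291 275 316 [[0.4837, 0.0918], [0.4948, 0.0319], [0.4371, 0.0207], [0.4261, 0.0801]]
top tray_blue 0.74 937 288 329 267 308 [[0.4954, 0.0328], [0.5062, -0.0257], [0.4482, -0.0364], [0.4375, 0.0215]]
top tray_blue 0.41 830 360 401 250 292 [[0.5177, -0.0838], [0.5307, -0.1418], [0.4735, -0.1535], [0.4606, -0.0961]]
top tray_green 0.97 807 359 401 251 291 [[0.518, -0.085], [0.5302, -0.142], [0.4732, -0.1532], [0.4612, -0.0966]]
top tray_green 0.41 586 200 219 162 196 [[0.6306, 0.1787], [0.6895, 0.1706], [0.6842, 0.1406], [0.6254, 0.1489
[... 357 characters left out ...]
d_green 0.73 1082 293 317 276 332 
side mid_orange 0.84 616 248 263 221 268 
side mid_white 0.44 222 236 252 253 275 
side job_rack 0.86 3106 333 410 223 319 
side job_rack 0.34 168 236 249 254 274 
side red_end 0.95 396 334 365 211 224 
side tray_blue 0.82 223 249 267 271 294 [[0.4363, 0.0228], [0.4588, 0.0299], [0.458, -0.0343], [0.4369, -0.0402]]
side tray_green 0.86 998 280 335 306 346 [[0.4605, -0.0946], [0.537, -0.0775], [0.5287, -0.1551], [0.4589, -0.1677]]
side tray_green 0.23 3299 331 411 221 320 [[0.615, 0.156], [0.7129, 0.1998], [0.6438, -0.1452], [0.5762, -0.1621]]
side tray_white 0.88 356 263 295 289 321 [[0.4439, -0.0412], [0.4755, -0.015], [0.4883, -0.0862], [0.4583, -0.1082]]
```

```bash
python3 - <<'E'
from h import *
c=np.array([[.460,.0564],[.4718,-.002],[.4839,-.061],[.4957,-.1192]])
m=c.mean(0); yaw=np.deg2rad(11.5)
P=[m+s*np.array([-np.sin(yaw),np.cos(yaw)]) for s in(.09,.03,-.03,-.09)]
rc=np.array([.6383,.0257]); ry=np.arctan2(.0375+.0351,.294*2)  # rack
print(m,P,np.rad2deg(ry))
for n,(x0,y0,x1,y1),s in (("top",(190,150,440,335),3),("side",(220,200,420,380),4)):
    p=cams.read_camera(n); im=cv2.resize(p["img"][:,:,::-1],None,fx=s,fy=s,interpolation=cv2.INTER_CUBIC)
    pr=lambda X:(proj(p,X)+.5)*s-.5
    def box(R,c,hx,hy,y0,z,col):
        q=[pr([*(c+R@np.array([a,y0+b])),z]) for a,b in((hx,hy),(hx,-hy),(-hx,-hy),(-hx,hy))]
        cv2.polylines(im,[np.int32(np.round(q))],True,col,1)
    Rt=np.array([[np.cos(yaw),-np.sin(yaw)],[np.sin(yaw),np.cos(yaw)]])
    Rr=np.array([[np.cos(ry),-np.sin(ry)],[np.sin(ry),np.cos(ry)]])
    for i in range(4): box(Rt,m,.029,.029,[.09,.03,-.03,-.09][i],.02,(0,255,255)); 
    for y in(-.09,-.03,.03,.09): box(Rr,rc,.028,.028,y,.014,(255,0,255))
    box(Rr,rc,.033,.151,0,.014,(0,255,0))
    for y in (-.136,.136): box(Rr,rc,.028,.012,y,.030,(0,255,0)) 
    for q in P:
        for z,d in((.086,.013),(.012,.018)):
            cv2.polylines(im,[np.int32([np.round(pr([q[0]+d*np.cos(a),q[1]+d*np.sin(a),z])) for a in np.linspace(0,6.28,40)])],True,(255,255,0),1)
    cv2.imwrite(f"pics/{n}2.png",im[y0*s:y1*s,x0*s:x1*s])
E
```

```text
[ 0.47785 -0.03145] [array([0.45990689, 0.05674322]), array([ 0.47186896, -0.00205226]), array([ 0.48383104, -0.06084774]), array([ 0.49579311, -0.11964322])] 7.038651717143103
```

View pics/top2.png

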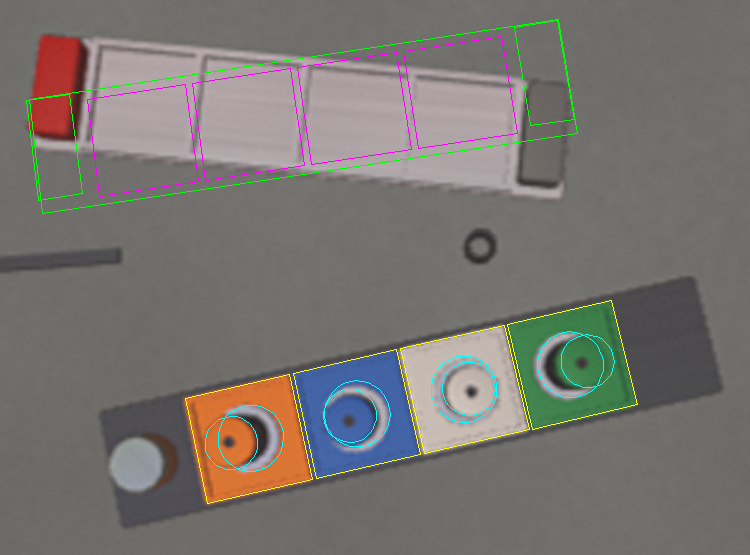

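View pics/side2.png

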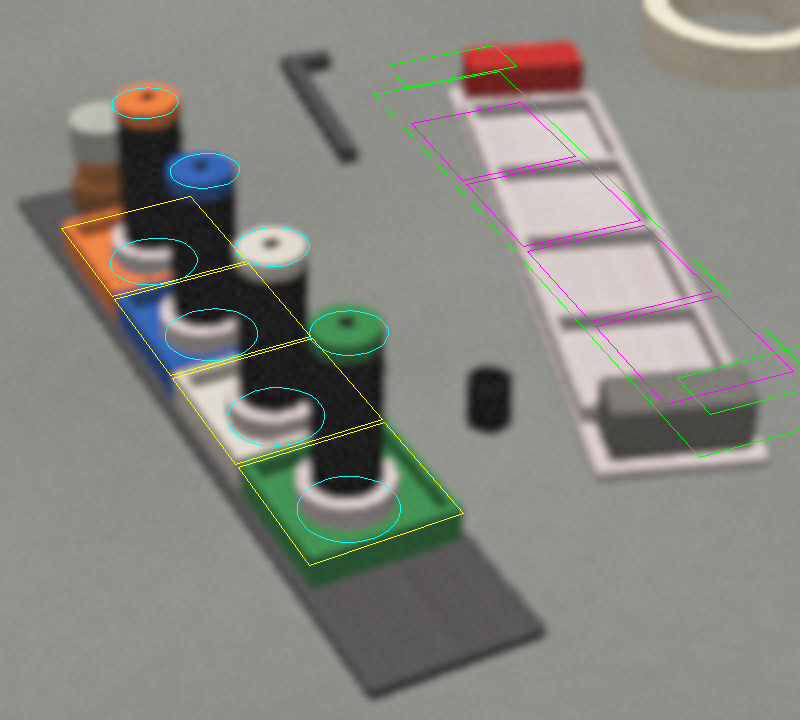

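View pics/top1.png

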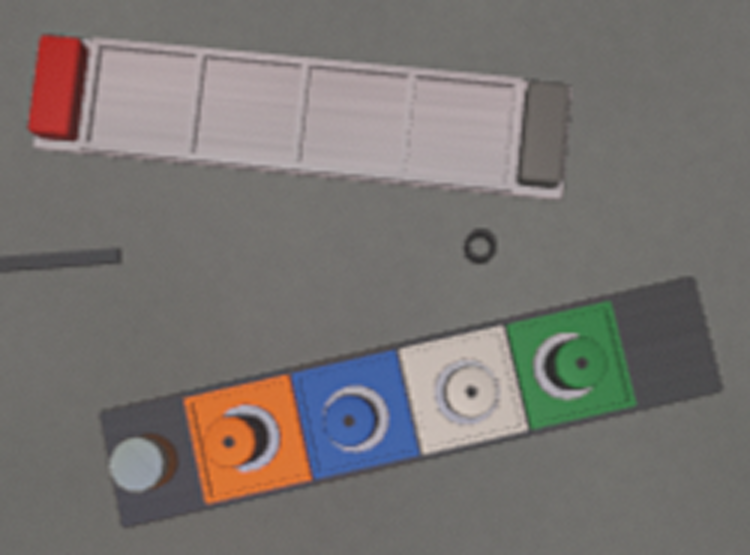

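Trays fit. I had the rack's yaw sign wrong (it is about -7°), and the caps are a few mm off the tray centres, with pin-hole centres in the 3x zoom at (229,441), (348,420), (471,391), (582,362). I'll fix both and overlay again.

```bash
cat > ov.py <<'E'
from h import *
def overlay(tag,P,zb,rc,ry,top=(190,150,440,335)):
  for n,(x0,y0,x1,y1),s in (("top",top,3),("side",(220,200,420,380),4)):
    p=cams.read_camera(n); im=cv2.resize(p["img"][:,:,::-1],None,fx=s,fy=s,interpolation=cv2.INTER_CUBIC)
    pr=lambda X:(proj(p,X)+.5)*s-.5
    Rr=np.array([[np.cos(ry),-np.sin(ry)],[np.sin(ry),np.cos(ry)]])
    def box(hx,hy,y0,z,col):
        q=[pr([*(rc+Rr@np.array([a,y0+b])),z]) for a,b in((hx,hy),(hx,-hy),(-hx,-hy),(-hx,hy))]
        cv2.polylines(im,[np.int32(np.round(q))],True,col,1)
    for y in(-.09,-.03,.03,.09): box(.028,.028,y,.014,(255,0,255))
    box(.033,.151,0,0.006,(0,255,0))
    for y in (-.136,.136): box(.028,.012,y,.030,(255,255,0)) 
    for q in P:
        for z,d in((.074+zb,.013),(zb,.018)):
            cv2.polylines(im,[np.int32([np.round(pr([q[0]+d*np.cos(a),q[1]+d*np.sin(a),z])) for a in np.linspace(0,6.28,40)])],True,(255,255,0),1)
    cv2.imwrite(f"pics/{n}{tag}.png",im[y0*s:y1*s,x0*s:x1*s])
E
python3 - <<'E'
from ov import *
p=cams.read_camera("top")
f=lambda u,v,z:ray(p,190+(u+.5)/3-.5,150+(v+.5)/3-.5,z)[:2]
P=[f(u,v,.086) for u,v in((229,441),(348,420),(471,391),(582,362))]
print(np.round(P,4))
# red/grey block corners (top face ~.030), by eye
rb=[f(u,v,.030) for u,v in((42,35),(84,38),(73,139),(30,135))]
print(np.round(rb,4),np.mean(rb,0))
overlay("3",P,.012,np.array([.6385,.0257]),np.deg2rad(7.04)*1)
E
```

```text
[[ 0.4607  0.0577]
 [ 0.4696 -0.0012]
 [ 0.4824 -0.0621]
 [ 0.4953 -0.1171]]
[[0.6847 0.1675]
 [0.6822 0.1441]
 [0.6255 0.1501]
 [0.6284 0.1739]] [0.65521809 0.15889915]
```

```bash
python3 - <<'E'
from ov import *
overlay("4",[[0.4607,0.0577],[0.4696,-0.0012],[0.4824,-0.0621],[0.4953,-0.1171]],.012,np.array([.6383,.0250]),np.deg2rad(-7.04))
E
```

```text
(no output)
```

View pics/top4.png

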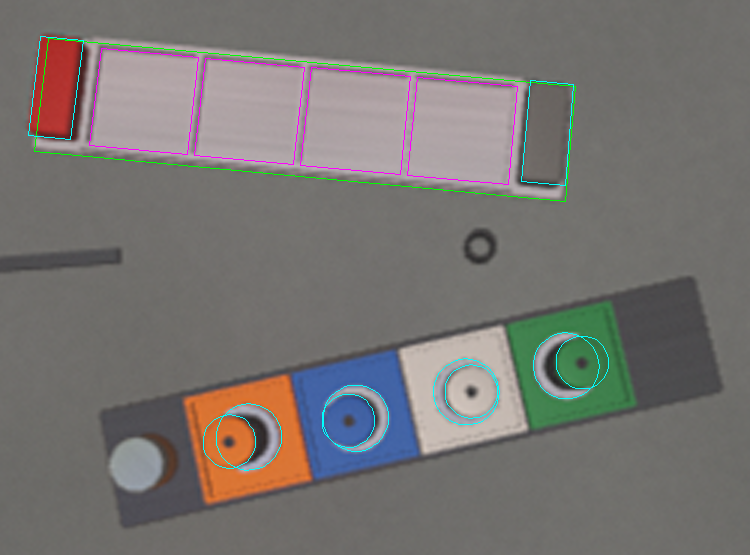

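View pics/side4.png

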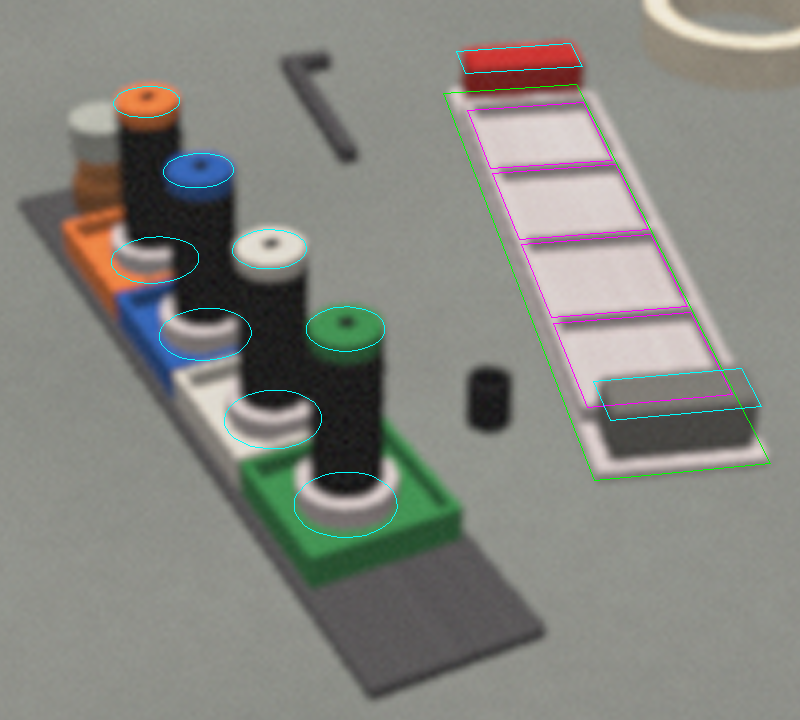

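Overlays fit within about 1 mm in both views. All placements have generous slack (foot 36 mm in a 56 mm cell). I'll use a tool yaw of 90° throughout, so the tool's x, y, z run along world +y, +x and -z and the jaws open across both rows.

```bash
python3 -m creep '[[1,0,0,0,-0.18],[1,0,0,0,-0.18],[1,0,0,0,-0.18],[1,0,0,0,-0.18],[1,0,0,0,-0.18],[1,0,0,0,-0.18],[1,0,0,0,-0.177],[1,0.03,0.014,0,0],[1,0.04,0.018,0,0],[1,0.04,0.018,0,0],[1,0.04,0.018,0,0],[1,0.04,0.018,0,0],[1,0.04,0.018,0,0],[1,0.04,0.018,0,0],[1,0.04,0.018,0,0],[1,0.04,0.018,0,0],[1,0.04,0.018,0,0],[1,0.04,0.018,0,0],[1,0.02,0.01,0,0],[1,0,0,0,0]]'
```

```text
time_s: 5.05
tool_pos: [0.3818, -0.0958, 0.2484]
tcp_rot: [180.0, 0.0, 90.2]
contact_force: [-0.4, -0.7, 0.9]
width: 0.0854
```

```bash
python3 -m creep '[[1,0.02,0.01,0,0],[1,0.03,0.016,0,0],[1,0.035,0.018,0.01,0],[1,0.035,0.018,0.02,0],[1,0.0235,0.012,0.02,-0.0],[1,0.01,0.005,0.02,0.003],[1,0,0,0.02,0],[1,0,0,0.02,0],[1,0,0,0,0],[1,0,0,0,0]]'
```

```text
time_s: 6.3
tool_pos: [0.461, 0.0559, 0.139]
tcp_rot: [179.9, 0.0, 89.8]
contact_force: [0.5, -0.0, 0.1]
width: 0.0853
```

```bash
python3 - <<'E'
from ov import *
o=readout.get_obs(); print(o["tool_pos"],o["tcp_rot"])
overlay("5",[[0.4607,0.0577],[0.4696,-0.0012],[0.4824,-0.0621],[0.4953,-0.1171]],.012,np.array([.6388,.0250]),np.deg2rad(-7.04))
E
```

```text
[0.46104729 0.05586555 0.13901623] [1.79949662e+02 1.47830396e-02 8.97841033e+01]
```

View pics/side5.png

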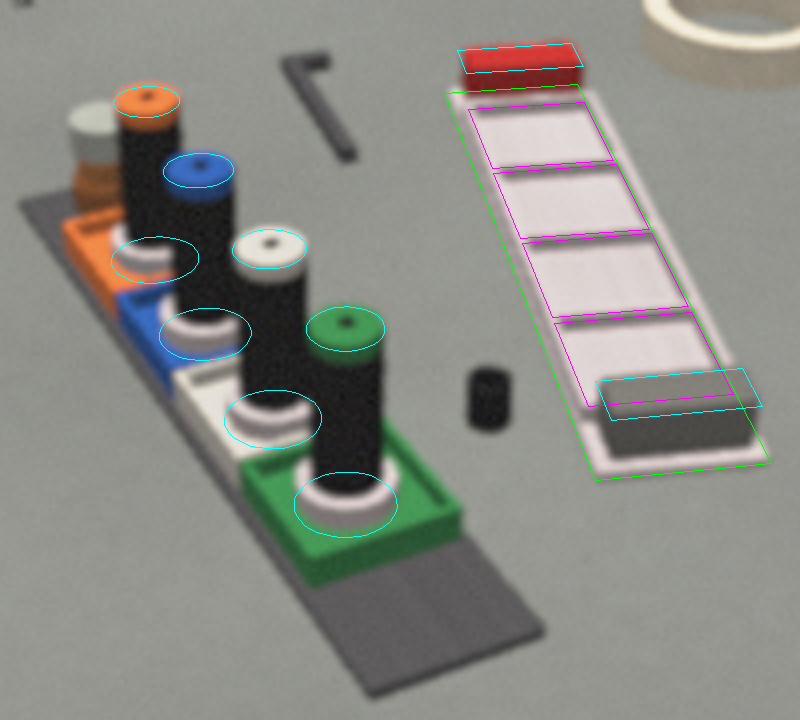

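```bash
python3 - <<'E'
from h import *
p=cams.read_camera("side"); im=p["img"][:,:,::-1].copy()
q=proj(p,readout.get_obs()["tool_pos"]); print(q)
cv2.circle(im,tuple(np.int32(q)),2,(0,255,255),-1)
cv2.imwrite("pics/side6.png",cv2.resize(im[60:360,150:450],None,fx=2,fy=2,interpolation=cv2.INTER_CUBIC))
E
```

```text
[254.96809586 194.58297488]
```

View pics/side6.png

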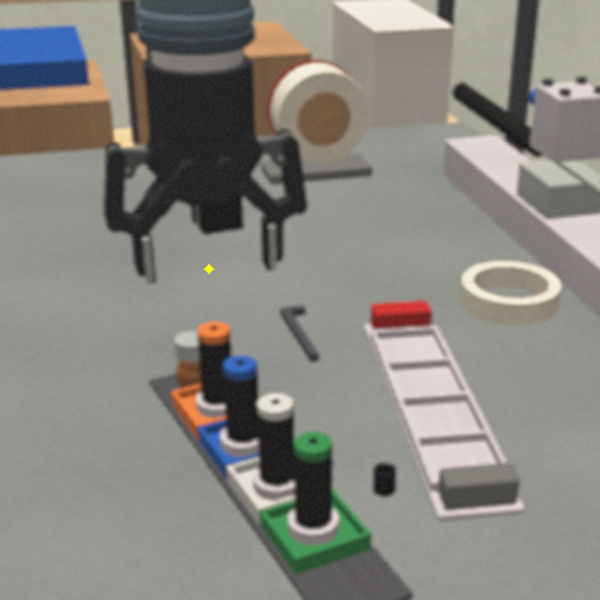

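The gripper straddles the orange sample with its jaws across the row, TCP at about (209,268) in the crop directly above the cap. Next: descend and grip.

```bash
python3 -m creep '[[1,0.0018,0,0.015,0],[1,0,0,0.02,0],[1,0,0,0.02,0],[1,0,0,0.018,0],[1,0,0,0.01,0],[1,0,0,0,0],[0,0,0,0,0],[0,0,0,0,0],[0,0,0,0,0],[0,0,0,0,0],[0,0,0,0,0],[0,0,0,0,0],[0,0,0,0,0],[0,0,0,0,0]]' 40
```

```text
time_s: 8.2
tool_pos: [0.4609, 0.0583, 0.0558]
tcp_rot: [180.0, 0.0, 89.8]
contact_force: [-0.5, 0.5, 5.8]
width: 0.0252
```

```bash
python3 -m creep '[[0,0,0,-0.005,0],[0,0,0,-0.012,0],[0,0,0,-0.018,0],[0,0,0,-0.02,0],[0,0,0,-0.01,0],[0,0,0,0,0]]'
```

```text
time_s: 8.95
tool_pos: [0.4611, 0.0583, 0.1211]
tcp_rot: [179.9, 0.0, 89.8]
contact_force: [-0.3, 0.2, -1.5]
width: 0.025
```

```bash
python3 - <<'E'
from h import *
o=readout.get_obs(); print(o["tool_pos"],o["contact_force"],o["width"])
p=cams.read_camera("side"); im=p["img"][:,:,::-1].copy()
cv2.imwrite("pics/side7.png",cv2.resize(im[60:360,150:450],None,fx=2,fy=2,interpolation=cv2.INTER_CUBIC))
E
```

```text
[0.4610547  0.05830738 0.12111037] [-0.26920295  0.22599294 -1.47848744] 0.02503773742046473
```

View pics/side7.png

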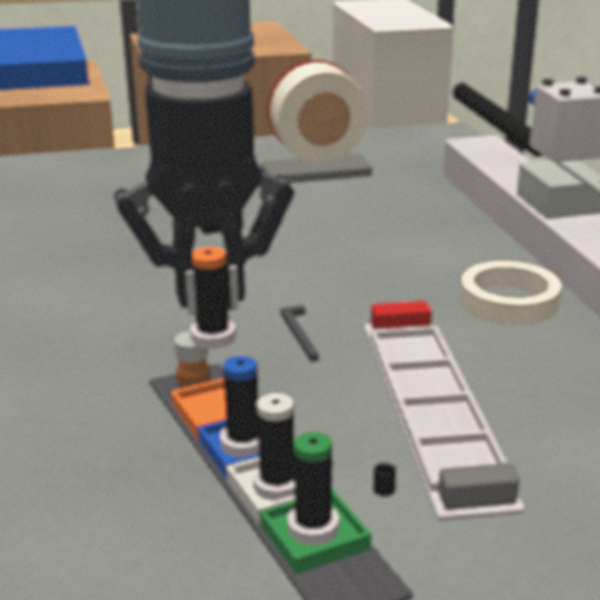

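Orange is held upright with its foot clear of the tray. Carry it to the red-end cell.

```bash
python3 -m creep '[[0,0.004,0.012,0,0],[0,0.008,0.027,0,0],[0,0.008,0.03,0,0],[0,0.01,0.03,0,0],[0,0.01,0.03,0,0],[0,0.008,0.03,0,0],[0,0.005,0.02,0,0],[0,0.003,0.0098,0,0],[0,0,0,0.01,0],[0,0,0,0.02,0],[0,0,0,0.02,0],[0,0,0,0.01,0],[0,0,0,0.0,0],[0,0,0,0.0,0]]'
```

```text
time_s: 10.75
tool_pos: [0.65, 0.1138, 0.0609]
tcp_rot: [179.9, -0.0, 89.8]
contact_force: [1.2, -0.0, -1.4]
width: 0.0251
```

```bash
python3 -m creep '[[0,0,0,0.006,0],[0,0,0,0.004,0],[0,0,0,0,0],[0,0,0,0,0]]'; python3 - <<'E'
from h import *
p=cams.read_camera("side"); im=p["img"][:,:,::-1].copy()
cv2.imwrite("pics/side8.png",cv2.resize(im[130:330,220:420],None,fx=3,fy=3,interpolation=cv2.INTER_CUBIC))
E
```

```text
time_s: 11.25
tool_pos: [0.6494, 0.1138, 0.0503]
tcp_rot: [-180.0, -0.0, 89.8]
contact_force: [0.3, -0.1, -1.5]
width: 0.025
```

View pics/side8.png

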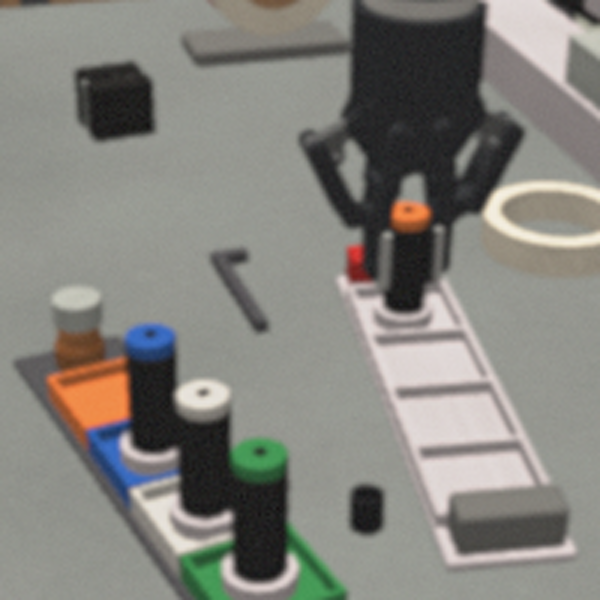

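```bash
python3 -m creep '[[0,0,0,0.001,0],[0,0,0,0,0],[0.4,0,0,0,0],[0.4,0,0,0,0],[0.6,0,0,0,0],[0.8,0,0,0,0],[1,0,0,0,0],[1,0,0,0,0],[1,0,0,-0.01,0],[1,0,0,-0.02,0],[1,0,0,-0.025,0],[1,0,0,-0.02,0],[1,0,0,-0.015,0],[1,0,0,0,0]]'; python3 - <<'E'
from h import *
p=cams.read_camera("side"); im=p["img"][:,:,::-1].copy()
cv2.imwrite("pics/side9.png",cv2.resize(im[130:330,220:420],None,fx=3,fy=3,interpolation=cv2.INTER_CUBIC))
E
```

```text
time_s: 13.05
tool_pos: [0.6505, 0.1138, 0.1413]
tcp_rot: [179.8, -0.0, 89.8]
contact_force: [-0.6, -0.5, 0.0]
width: 0.0854
```

View pics/side9.png

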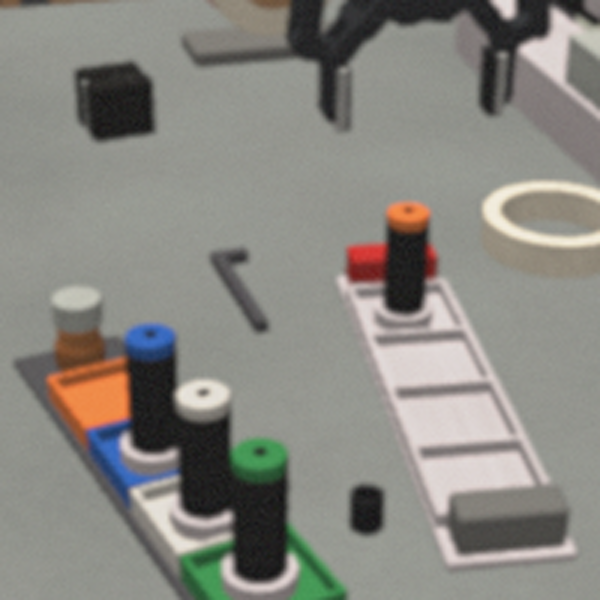

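Orange stands upright in the cell beside red. Blue next.

```bash
python3 -m creep '[[1,-0.01,-0.015,0,0],[1,-0.02,-0.03,0,0],[1,-0.025,-0.04,0,0],[1,-0.025,-0.04,0,0],[1,-0.02,-0.03,0,0],[1,-0.01,-0.018,0,0],[1,-0.005,-0.007,0,0],[1,0,0,0,0],[1,0,0,0.01,0],[1,0,0,0.02,0],[1,0,0,0.02,0],[1,0,0,0,0]]'
```

```text
time_s: 14.6
tool_pos: [0.4679, 0.0001, 0.0873]
tcp_rot: [-179.8, -0.1, 89.9]
contact_force: [-0.3, 0.4, 0.4]
width: 0.0852
```

```bash
python3 -m creep '[[1,-0.001,0.001,0.015,0],[1,0,0,0.01,0],[1,0,0,0.006,0],[1,0,0,0,0],[0,0,0,0,0],[0,0,0,0,0],[0,0,0,0,0],[0,0,0,0,0],[0,0,0,0,0],[0,0,0,0,0],[0,0,0,0,0],[0,0,0,0,0]]'
```

```text
time_s: 16.1
tool_pos: [0.4704, -0.0017, 0.0586]
tcp_rot: [180.0, 0.0, 89.8]
contact_force: [-1.2, 0.6, 4.5]
width: 0.0249
```

```bash
python3 -m creep '[[0,0,0,-0.005,0],[0,0,0,-0.012,0],[0,0,0,-0.018,0],[0,0,0,-0.02,0],[0,0,0,-0.01,0],[0,0,0,0,0],[0,0.004,0.010,0,0],[0,0.007,0.022,0,0],[0,0.009,0.03,0,0],[0,0.01,0.03,0,0],[0,0.01,0.03,0,0],[0,0.008,0.025,0,0],[0,0.005,0.015,0,0],[0,0.0035,0.01,0,0],[0,0,0,0,0],[0,0,0,0,0]]'
```

```text
time_s: 18.1
tool_pos: [0.6417, 0.0543, 0.1228]
tcp_rot: [-179.9, -0.0, 89.8]
contact_force: [-0.0, 0.5, -1.8]
width: 0.0251
```

```bash
python3 -m creep '[[0,0,0,0.01,0],[0,0,0,0.02,0],[0,0,0,0.02,0],[0,0,0,0.012,0],[0,0,0,0.006,0],[0,0,0,0.002,0],[0,0,0,0,0],[0,0,0,0,0]]'; python3 - <<'E'
from h import *
p=cams.read_camera("side"); im=p["img"][:,:,::-1].copy()
cv2.imwrite("pics/side10.png",cv2.resize(im[130:330,220:420],None,fx=3,fy=3,interpolation=cv2.INTER_CUBIC))
E
```

```text
time_s: 19.1
tool_pos: [0.6429, 0.0543, 0.0541]
tcp_rot: [179.9, 0.0, 89.8]
contact_force: [-0.0, -0.6, -1.6]
width: 0.0249
```

View pics/side10.png

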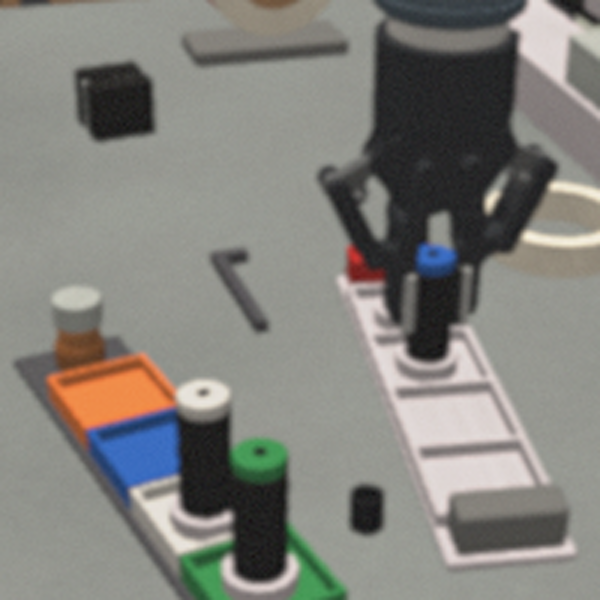

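Blue is in the second cell, just off the floor (the force still shows its full weight). Lower 1.5 mm more, release, and rise.

```bash
python3 -m creep '[[0,0,0,0.0015,0],[0,0,0,0,0],[0.4,0,0,0,0],[0.4,0,0,0,0],[0.6,0,0,0,0],[0.8,0,0,0,0],[1,0,0,0,0],[1,0,0,0,0],[1,0,0,-0.01,0],[1,0,0,-0.02,0],[1,0,0,-0.025,0],[1,0,0,-0.02,0],[1,0,0,-0.013,0],[1,0,0,0,0]]'; python3 - <<'E'
from h import *
p=cams.read_camera("side"); im=p["img"][:,:,::-1].copy()
cv2.imwrite("pics/side11.png",cv2.resize(im[130:330,220:420],None,fx=3,fy=3,interpolation=cv2.INTER_CUBIC))
print(readout.get_obs()["tool_pos"])
E
```

```text
time_s: 20.9
tool_pos: [0.6431, 0.0543, 0.1414]
tcp_rot: [179.8, 0.0, 89.8]
contact_force: [0.0, -0.0, -0.2]
width: 0.0856
[0.64236121 0.05431332 0.14010593]
```

View pics/side11.png

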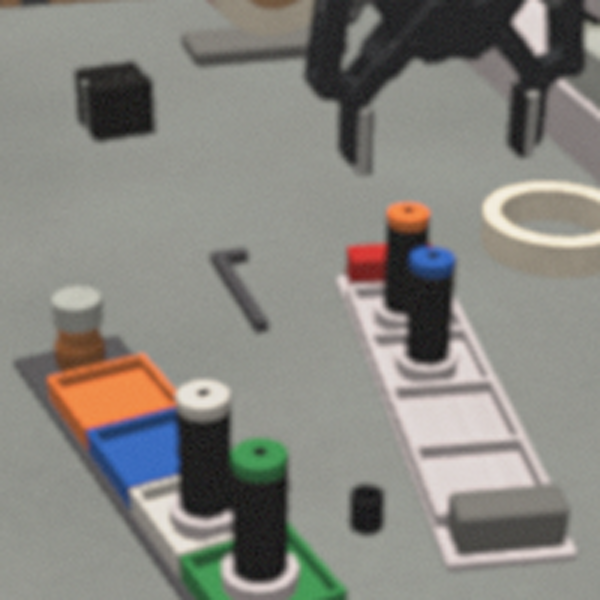

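Blue stands upright beside orange. White next: shift dx -0.160, dy -0.116.

```bash
python3 -m creep '[[1,-0.01,-0.015,0,0],[1,-0.02,-0.03,0,0],[1,-0.027,-0.036,0,0],[1,-0.027,-0.036,0,0],[1,-0.02,-0.025,0,0],[1,-0.009,-0.012,0,0],[1,-0.003,-0.006,0,0],[1,0,0,0,0],[1,0,0,0.01,0],[1,0,0,0.02,0],[1,0,0,0.02,0],[1,0,0,0,0],[1,0,0,0,0]]'
```

```text
time_s: 22.58
tool_pos: [0.4824, -0.061, 0.09]
tcp_rot: [180.0, 0.0, 89.9]
contact_force: [-0.3, 0.4, 0.8]
width: 0.0853
```

```bash
python3 -m creep '[[1,-0.0005,0,0.015,0],[1,0,0,0.012,0],[1,0,0,0.006,0],[1,0,0,0,0],[0,0,0,0,0],[0,0,0,0,0],[0,0,0,0,0],[0,0,0,0,0],[0,0,0,0,0],[0,0,0,0,0],[0,0,0,0,0],[0,0,0,0,0]]'; python3 -m creep '[[0,0,0,-0.005,0],[0,0,0,-0.012,0],[0,0,0,-0.018,0],[0,0,0,-0.02,0],[0,0,0,-0.01,0],[0,0,0,0,0]]'
```

```text
time_s: 24.08
tool_pos: [0.4822, -0.0618, 0.0571]
tcp_rot: [180.0, 0.0, 89.8]
contact_force: [-0.7, 0.4, 5.2]
width: 0.0251
time_s: 24.82
tool_pos: [0.4825, -0.0619, 0.1226]
tcp_rot: [179.9, 0.0, 89.8]
contact_force: [-0.9, 0.2, -1.5]
width: 0.0252
```

```bash
python3 -m creep '[[0,0.004,0.010,0,0],[0,0.007,0.02,0,0],[0,0.01,0.027,0,0],[0,0.01,0.028,0,0],[0,0.01,0.027,0,0],[0,0.008,0.02,0,0],[0,0.005,0.013,0,0],[0,0.003,0.0077,0,0],[0,0,0,0,0],[0,0,0,0.01,0],[0,0,0,0.02,0],[0,0,0,0.02,0],[0,0,0,0.012,0],[0,0,0,0.006,0],[0,0,0,0.002,0],[0,0,0,0,0],[0,0,0,0,0]]'; python3 - <<'E'
from h import *
p=cams.read_camera("side"); im=p["img"][:,:,::-1].copy()
cv2.imwrite("pics/side12.png",cv2.resize(im[130:330,220:420],None,fx=3,fy=3,interpolation=cv2.INTER_CUBIC))
E
```

```text
time_s: 26.95
tool_pos: [0.6353, -0.0052, 0.0525]
tcp_rot: [179.9, 0.0, 89.8]
contact_force: [-0.3, -0.1, -0.7]
width: 0.025
```

View pics/side12.png

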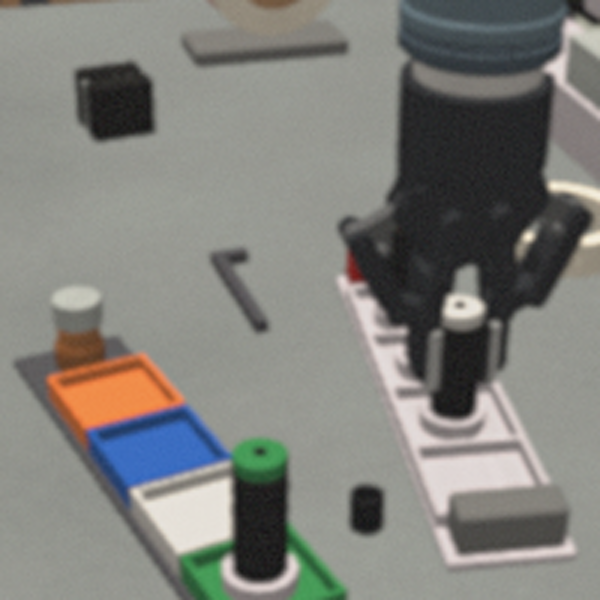

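White's foot is inside the third cell. Lower a touch, then release.

```bash
python3 -m creep '[[0,0,0,0.0012,0],[0,0,0,0,0],[0.4,0,0,0,0],[0.4,0,0,0,0],[0.6,0,0,0,0],[0.8,0,0,0,0],[1,0,0,0,0],[1,0,0,0,0],[1,0,0,-0.01,0],[1,0,0,-0.02,0],[1,0,0,-0.025,0],[1,0,0,-0.02,0],[1,0,0,-0.013,0],[1,0,0,0,0],[1,0,0,0,0]]'; python3 - <<'E'
from h import *
p=cams.read_camera("side"); im=p["img"][:,:,::-1].copy()
cv2.imwrite("pics/side13.png",cv2.resize(im[130:330,220:420],None,fx=3,fy=3,interpolation=cv2.INTER_CUBIC))
print(readout.get_obs()["tool_pos"])
E
```

```text
time_s: 28.88
tool_pos: [0.6342, -0.0051, 0.1378]
tcp_rot: [-179.9, -0.0, 89.8]
contact_force: [0.2, -0.3, 0.2]
width: 0.0854
[ 0.63408335 -0.00502249  0.13745843]
```

View pics/side13.png

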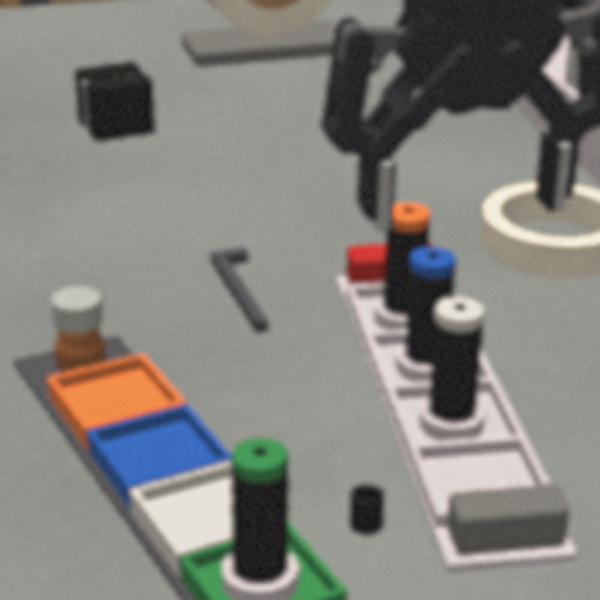

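Three now stand in place. Green next: dx -0.139, dy -0.112.

```bash
python3 -m creep '[[1,-0.01,-0.012,0,0],[1,-0.02,-0.025,0,0],[1,-0.025,-0.031,0,0],[1,-0.025,-0.031,0,0],[1,-0.02,-0.025,0,0],[1,-0.009,-0.01,0,0],[1,-0.003,-0.005,0,0],[1,0,0,0,0],[1,0,0,0.01,0],[1,0,0,0.02,0],[1,0,0,0.02,0],[1,0,0,0,0],[1,0,0,0,0]]'
```

```text
time_s: 30.55
tool_pos: [0.4959, -0.1165, 0.0887]
tcp_rot: [180.0, 0.0, 89.9]
contact_force: [-0.6, -0.2, 0.1]
width: 0.0855
```

```bash
python3 -m creep '[[1,-0.0005,0,0.015,0],[1,0,0,0.011,0],[1,0,0,0.006,0],[1,0,0,0,0],[0,0,0,0,0],[0,0,0,0,0],[0,0,0,0,0],[0,0,0,0,0],[0,0,0,0,0],[0,0,0,0,0],[0,0,0,0,0],[0,0,0,0,0]]'; python3 -m creep '[[0,0,0,-0.005,0],[0,0,0,-0.012,0],[0,0,0,-0.018,0],[0,0,0,-0.02,0],[0,0,0,-0.01,0],[0,0,0,0,0],[0,0,0,0,0]]'
```

```text
time_s: 32.05
tool_pos: [0.4957, -0.1174, 0.057]
tcp_rot: [180.0, 0.0, 89.8]
contact_force: [-1.0, 0.3, 5.8]
width: 0.0249
time_s: 32.92
tool_pos: [0.495, -0.117, 0.121]
tcp_rot: [-179.9, -0.0, 89.8]
contact_force: [-0.3, -0.1, -1.7]
width: 0.0253
```

```bash
python3 -m creep '[[0,0.004,0.010,0,0],[0,0.007,0.018,0,0],[0,0.01,0.024,0,0],[0,0.01,0.025,0,0],[0,0.01,0.024,0,0],[0,0.006,0.016,0,0],[0,0.004,0.01,0,0],[0,0.002,0.0055,0,0],[0,0,0,0,0],[0,0,0,0.01,0],[0,0,0,0.02,0],[0,0,0,0.02,0],[0,0,0,0.012,0],[0,0,0,0.006,0],[0,0,0,0.0015,0],[0,0,0,0,0],[0,0,0,0,0]]'; python3 - <<'E'
from h import *
p=cams.read_camera("side"); im=p["img"][:,:,::-1].copy()
cv2.imwrite("pics/side14.png",cv2.resize(im[130:330,220:420],None,fx=3,fy=3,interpolation=cv2.INTER_CUBIC))
E
```

```text
time_s: 35.05
tool_pos: [0.6287, -0.0647, 0.0529]
tcp_rot: [179.9, 0.0, 89.8]
contact_force: [-1.0, -0.5, -2.2]
width: 0.0249
```

View pics/side14.png

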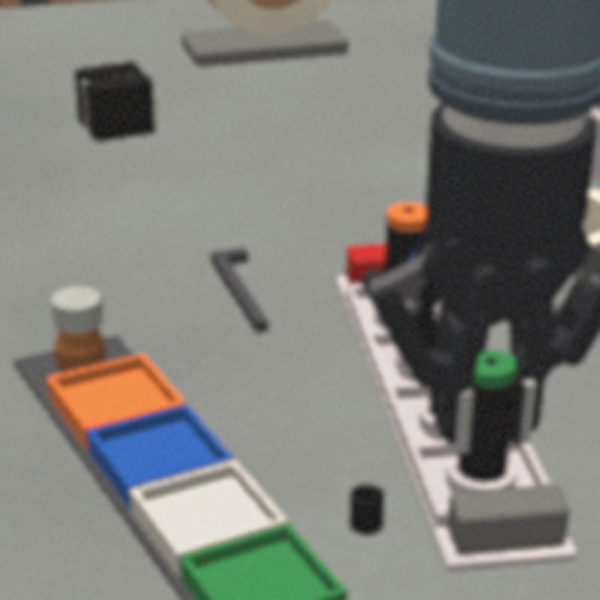

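Green is between the grey block and the white sample, inside its cell. Lower, release, rise and back off.

```bash
python3 -m creep '[[0,0,0,0.0015,0],[0,0,0,0,0],[0.4,0,0,0,0],[0.4,0,0,0,0],[0.6,0,0,0,0],[0.8,0,0,0,0],[1,0,0,0,0],[1,0,0,0,0],[1,0,0,-0.01,0],[1,0,0,-0.02,0],[1,0,0,-0.025,0],[1,0,0,-0.025,0],[1,0,0,-0.025,0],[1,0,0,-0.025,0],[1,-0.03,-0.01,-0.02,0],[1,-0.04,-0.02,-0.01,0],[1,-0.04,-0.03,0,0],[1,-0.04,-0.03,0,0],[1,-0.02,-0.02,0,0],[1,0,0,0,0]]'; python3 -m creep '[[1,-0.02,-0.02,0,0],[1,-0.04,-0.04,0,0],[1,-0.04,-0.04,0,0],[1,-0.02,-0.02,0,0],[1,0,0,0,0],[1,0,0,0,0]]'; python3 - <<'E'
from ov import *
a=np.deg2rad(-7.04); c=np.array([.6388,.025])
P=[c+s*np.array([-np.sin(a),np.cos(a)]) for s in(.09,.03,-.03,-.09)]
overlay("15",P,.006,c,a)
for n in("top","side"):
    p=cams.read_camera(n)
    for l in ["mid_orange","mid_blue","mid_white","mid_green"]: print(n,l,[(x["xyz"],round(x["score"],2)) for x in cams.spot_point(p,l)][:1])
E
```

```text
time_s: 37.6
tool_pos: [0.5169, -0.236, 0.2124]
tcp_rot: [179.9, 0.1, 89.6]
contact_force: [0.9, -0.0, -0.4]
width: 0.0857
time_s: 38.35
tool_pos: [0.3983, -0.3533, 0.2112]
tcp_rot: [179.9, 0.0, 89.9]
contact_force: [0.2, 0.2, -0.5]
width: 0.0856
top mid_orange [([0.6523, 0.115, 0.0462], 0.6)]
top mid_blue [([0.6471, 0.0592, 0.0419], 0.92)]
top mid_white [([0.6362, -0.0046, 0.045], 0.76)]
top mid_green [([0.6293, -0.0684, 0.0425], 0.89)]
side mid_orange [([0.6486, 0.1138, 0.0448], 0.55)]
side mid_blue [([0.6416, 0.0524, 0.0469], 0.72)]
side mid_white [([0.6386, -0.0003, 0.043], 0.96)]
side mid_green [([0.626, -0.067, 0.0444], 0.77)]
```

View pics/top15.png

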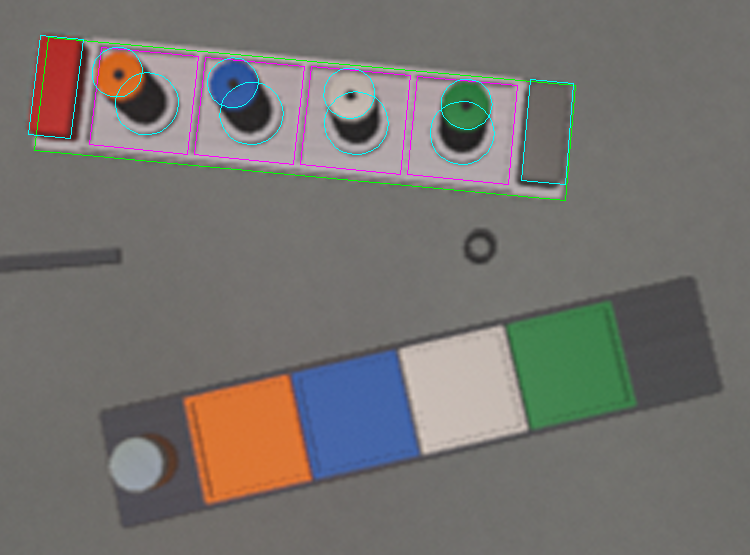

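View pics/side15.png

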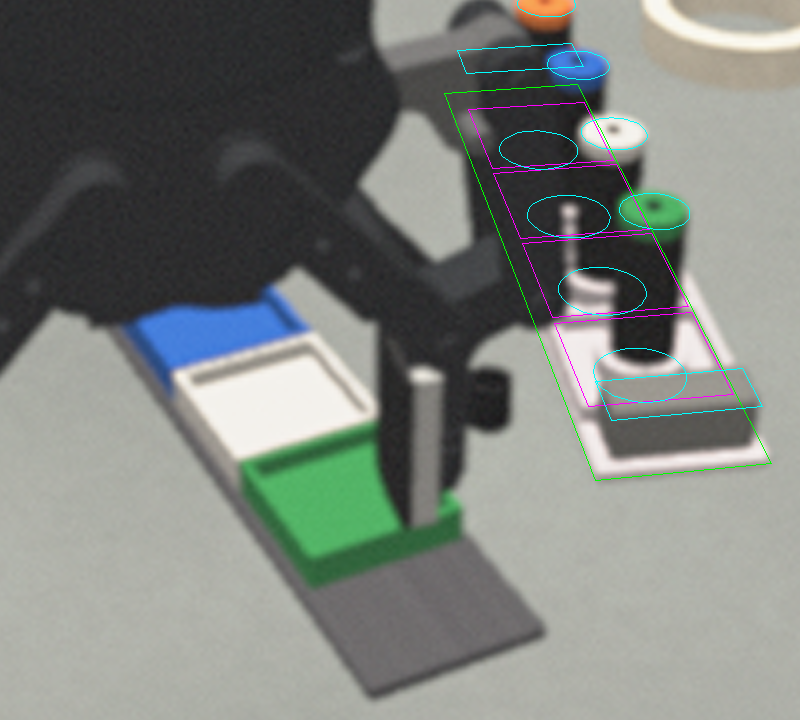

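In the top view, caps at (118,73), (233,82), (350,95), (465,104) and feet coincide with the upright-in-cell prediction to about 1 mm, in the order orange, blue, white, green from red. The trays are empty and the arm is clear. I'll do a stillness check, then hand in.

```bash
python3 - <<'E'
from h import *
a=cams.read_camera("top")["img"].astype(float)
for _ in range(5): b=cams.read_camera("top")["img"].astype(float)
d=np.abs(cv2.GaussianBlur(a-b,(0,0),1.5))[150:225,190:385]; print(d.max(),d.mean())
o=readout.get_obs(); print(o["time_s"],abs(o["qvel"]).max())
print(job.close_job())
E
```

```text
1.010460994787103 0.13402318040097455
39.25 0.09997536531272676
the job is handed in; nothing more can be done
None
```

I moved all four grip samples into the job rack and handed the job in at 39.3 s. Counting from the red block, the order is orange, blue, white, green, with green beside the grey block. The trays are empty and the arm stands well clear.

- **Position:** in the top view every cap and foot matched the "upright at cell centre" overlay to about 1 mm. The detector points agreed with the cell centres to about 5 mm and showed the right heights (42–47 mm against an expected 43 mm).
- **Stillness:** two top pictures about 0.25 s apart showed no change beyond image noise.
- **Force:** the highest reading at the end of any move was about 6 N.
- **Not checked:** the last side picture had the gripper in front of the far cells. It clearly showed only the green sample and part of white, so for the other feet I relied on the top view and the earlier side pictures.

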